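Turn the bench carousel and swing the lens over the dish

ROBOT

A 7-joint arm with a two-finger parallel gripper is mounted at the origin on a cart in front of the work surface, level with it; the furniture and walls round the work are solid. World frame = base frame: x ahead of the robot, y to its left, z up, the work surface at z = 0. Lengths are in m, angles in degrees, forces in N, time in s.
With the tool pointing down it reaches from about 0.425 to 0.875 m from the base axis. Payload 4.7 kg.
Tool frame: the origin (TCP) lies on the centre line of the jaws, within the pads' length; the fingertips stand 25 mm ahead of it and the grasp point (between the pads) lies 6 mm ahead of it; z points along the fingers, y is the direction in which the jaws open and shut (so a half turn about z gives the same grasp; the last joint's range is limited). The gripper opens to 87 mm and grips with 3 to 60 N. Pads are 19 mm wide; open, the fingers measure 117 mm over their backs; the gripper's body (75 mm by 190 mm) begins 51 mm behind the grasp point.
Start: joints at [64.062, 18.392, -4.016, 83.108, 1.295, 78.541, -3.26], TCP at [0.293, -0.58, 0.248] pointing down, gripper open.
Joint ranges: [-163.93, 163.93], [-17.29, 119.83], [-79.2, 71.16], [3.27, 140.29], [-89.18, 269.18], [5.43, 117.66], [-154.24, 154.24]. Speed limits (degrees/s): [147.25, 147.25, 180, 180, 180, 180, 180].

INTERFACE

Orientations are given as [roll, pitch, yaw] about the fixed x, y, z axes, in that order (R = Rz(yaw) Ry(pitch) Rx(roll)).
In Python, from cell import env gives the robot as it stands.
- The arm moves only by the shell command python3 -m creep 'ROWS' [OPENING] [FORCE]. ROWS is JSON, a list of rows, each an object of numbers: "tx", "ty", "tz": the shift along the tool's x, y, z in m; "rx", "ry", "rz": the turn, a rotation vector about the tool's x, y, z in degrees. In form: [{"tx": .., "ty": .., "tz": .., "rx": .., "ry": .., "rz": ..}, ...]. A call has 1 to 20 rows; each row shifts and turns the commanded pose from where the row before left it, along the tool's axes as they then stand; what a row does not reach is not made up. A row lasts 1/8 s, in which the tool goes at most 62.5 mm and 10.7 degrees, less where a joint would pass 70% of its speed; a pose out of reach is approached as far as the arm can. A call is refused whole if a number of a shift passes 0.0625 or a number of a turn 10.7, either way. A call with a gripper value outside its range is refused whole. OPENING is the finger opening in m, from 0 to 0.087, set as the call begins (- or left out, the last holds). The fingers move at their own pace and stop on an object; FORCE is the grip in N (left out, the last holds). Time passes only in rows, so rows that do not move let the fingers close. It gives the time, the measured TCP pose, the force and the opening at its end, in the units of the state.
- env.get_obs(): the state, without advancing time (a new reading comes with each control period).
- env.read_camera(name): name is "scene" or "top" or "wrist"; returns a dict with "pixels" (400x640x3 uint8, red, green, blue), "intrinsics" (3x3 intrinsics, pixels), "R" (3x3) and "t" (3): a world point X has camera coordinates R X + t. Camera axes: x right, y down, z forward; pixel columns grow to the right and rows downward; lengths in m; the calibration is good to about 2 mm. A picture is of the moment at which its call begins. There is no depth.
- env.sign_off(): hands the job in, once; it reports no verdict.
The state is a dict: "time_s": time; "qpos": joint angles; "joint_velocities": joint speeds; "effort": joint torques, N m; "tool_pos": TCP position; "tool_rot": TCP orientation; "force": force on the tool from outside, world axes, zero at the start; "wrist_torque": the same for the moment, N m; "grip_width": finger opening in m.
Only numpy, scipy, OpenCV 4.12 (cv2) and the standard library are available. Lean on these libraries where they do the work, as an engineer would, in place of code of your own. Each camera call takes 0.05 s, during which the arm holds its last target.

TASK

With a fingertip, push a spoke of the three-armed carousel until the pan with the open white dish stands right in front of the index post on the foot, either way round. Then push the lens arm round as far as it goes, so that the lens is over the dish. Do not touch, lift or upset the three containers, and leave the roll of tape and the wooden ring clamp alone.

Things in the scene. Friction and masses are not known exactly. Their poses are not given: they have to be found in the camera images.
- foot: Fixed dark steel foot, a disc 132 mm across; origin on the carousel's axis at the worktop. A leg runs along its own -x (roughly toward the robot) to the index post: a steel pin 11 mm thick, 68 mm high, 157 mm from the axis, with a small cone pointing at the axis. A second leg runs to the lens post, 34 mm thick at its foot, 104 mm high, at x -165, y -100 mm of the foot's frame.
- carousel: Turns both ways, over a full turn, about a vertical axis; friction (2 N at 48 mm) stops it when not pushed. Origin on the axis, 30 mm above the worktop. Hub 42 mm across, top at 92 mm. Three level round spokes, 10 mm thick, centre line 80 mm above the worktop, lie along its own -x and 120 and 240 degrees from it; push them 48 mm from the axis. At 66 mm each bends steeply down to a pan.
- station (a point): The point in front of the index post, 105 mm from the carousel's axis toward the post and 43 mm above the worktop, where the middle of the dish's underside has to come. Fixed to the foot.
- white_dish: Open conical white dish, 56 mm across the mouth, 24 mm high, loose in one of the three pans (which one varies). Origin: centre of its underside. Pans: aluminium, at the spokes' ends, centre 105 mm from the axis, 68 mm across, 40 to 49 mm above the worktop, floor at 43 mm.
- pin_tin: Low round lidded tin, 58 mm across, 24 mm high, loose in another pan. Origin: centre of its underside.
- solder_tin: Small round jar with a ribbed screw lid, 44 mm across, 42 mm high, loose in the third pan. Origin: centre of its underside.
- lens_arm (a joint): Swing angle of the lens arm about the lens post, rad. 0: against its stop, lens over the station; it grows as the arm is swung away (clockwise from above), other stop at 2.0. It starts swung away by 1.45 to 1.85 and stays where it is left (about 1 N at 75 mm from the pivot moves it).
- lens_pivot (a point): Pivot of the lens arm, on the lens post, 112 mm above the worktop; fixed to the foot. The arm is a level steel bar 10 mm thick, centre line at this height, that runs from the pivot to the lens; the pivot's cap reaches 130 mm above the worktop.
- lens_center (a point): Middle of the round lens (ring 65 mm across, 7 mm thick) on the lens arm, 117 mm from the pivot and 112 mm above the worktop. The bar reaches to 88 mm from the pivot.
- masking_tape: Roll of masking tape, 78 mm across, 19 mm high, lying loose to the left of the carousel. Origin: centre of its underside.
- ring_clamp: Wooden ring clamp, 34 x 120 x 20 mm, lying loose to the left of the carousel. Origin: centre of its underside.
Not all that is in view belongs to the job. What is shaped like the pin_tin but green or turquoise is not meant. Leave any blue look-alike of the white_dish alone.

How it is judged:
By the outcome, as a careful person would: the job done as asked, in the order asked, and still so for the second after the job is handed in, with the robot touching nothing.
It also fails if it takes over 56 s, if anything falls off the work surface, if the arm or the gripper's body presses on something with over 40 N, if the wrist force passes 120 N, or if a joint passes its speed limit or range.

## Working session

There is one attempt and no reset: what is moved stays moved. The work goes in short steps, Python scripts to look and compute and a shell command to move; the robot and the scene stay as the last step left them, time stands still between calls to the robot, and variables do not carry over. Pictures are saved under pics/ and viewed, and the job is handed in when it is done.

```bash
ls; mkdir -p pics
python3 - <<'E'
from cell import env
import cv2,numpy as np
o=env.get_obs();print(o)
for n in("scene","top","wrist"):
    c=env.read_camera(n);cv2.imwrite(f"pics/{n}0.png",c["pixels"][:,:,::-1]);print(n,c["intrinsics"].round(1).tolist(),c["R"].round(3).tolist(),c["t"].round(3).tolist())
E
```

```text
pics
{'time_s': 0.0, 'qpos': array([64.06214139, 18.44086753, -4.0151578 , 83.17786162,  1.29640141,
       78.54257006, -3.26135612]), 'joint_velocities': array([ 0.01390442, -0.05382793,  0.05866102,  0.04489747,  0.09721776,
        0.00663707, -0.03983753]), 'effort': array([-2.16248504e-04, -4.91286707e+01, -4.03952440e-01, -3.12526631e+01,
       -6.39117393e-02,  4.34871786e-02,  1.87100641e-04]), 'tool_pos': array([ 0.29222218, -0.58000378,  0.24641503]), 'tool_rot': array([-1.79884029e+02,  7.48563146e-03,  2.67462505e+01]), 'force': array([-0.69697298, -0.87632128,  0.3391851 ]), 'wrist_torque': array([-0.00959224,  0.01566087, -0.02730406]), 'grip_width': 0.08707632462114004}
scene [[370.4, 0.0, 322.2], [0.0, 370.4, 201.6], [0.0, 0.0, 1.0]] [[-0.851, -0.525, -0.015], [-0.293, 0.499, -0.816], [0.436, -0.69, -0.578]] [0.555, 0.153, 0.747]
top [[451.1, 0.0, 314.2], [0.0, 451.1, 195.8], [0.0, 0.0, 1.0]] [[0.364, -0.931, 0.003], [-0.892, -0.349, -0.287], [0.268, 0.102, -0.958]] [-0.095, 0.601, 0.952]
wrist [[311.8, 0.0, 321.3], [0.0, 311.8, 198.2], [0.0, 0.0, 1.0]] [[0.449, -0.893, -0.001], [-0.862, -0.434, 0.263], [-0.235, -0.117, -0.965]] [-0.649, -0.03, 0.39]
```

View pics/scene0.png

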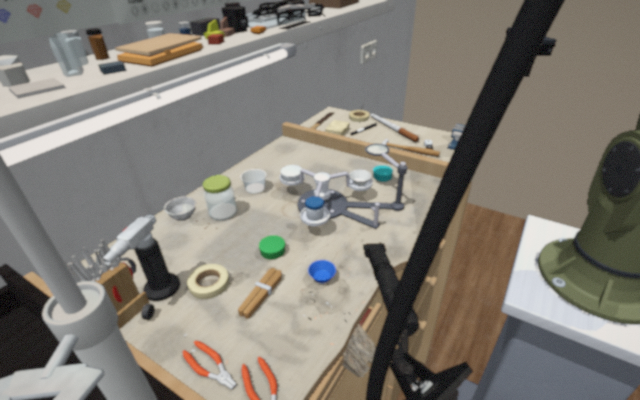

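View pics/top0.png

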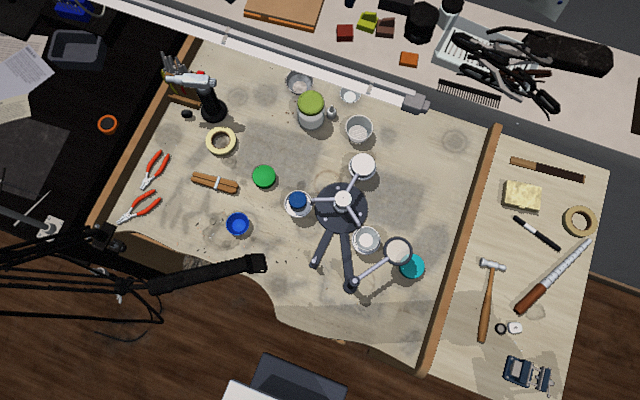

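View pics/wrist0.png

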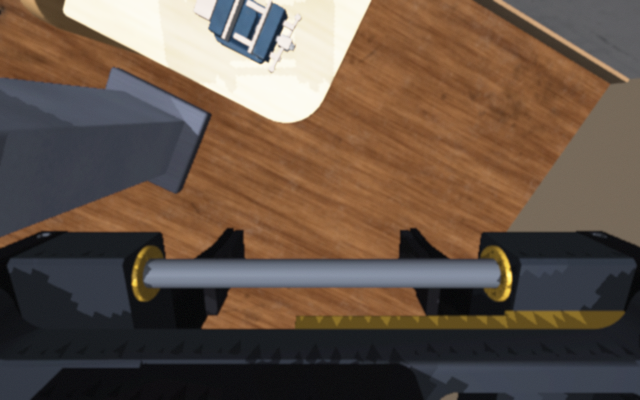

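Run:
```python
import cv2
i=cv2.imread("pics/top0.png")[130:310,250:450];cv2.imwrite("pics/topc0.png",cv2.resize(i,None,fx=3.3,fy=3.3,interpolation=3))
i=cv2.imread("pics/scene0.png")[130:250,230:450];cv2.imwrite("pics/scenec0.png",cv2.resize(i,None,fx=3.6,fy=3.6,interpolation=3))
```

```text
(no output)
```

View pics/topc0.png

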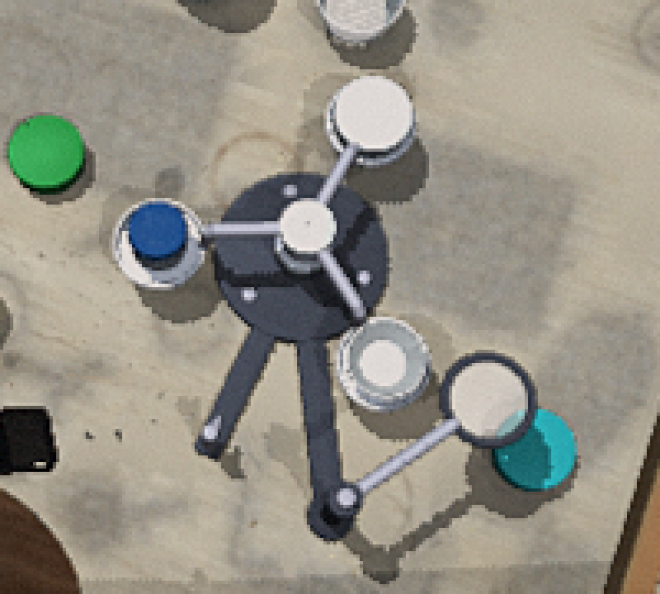

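View pics/scenec0.png

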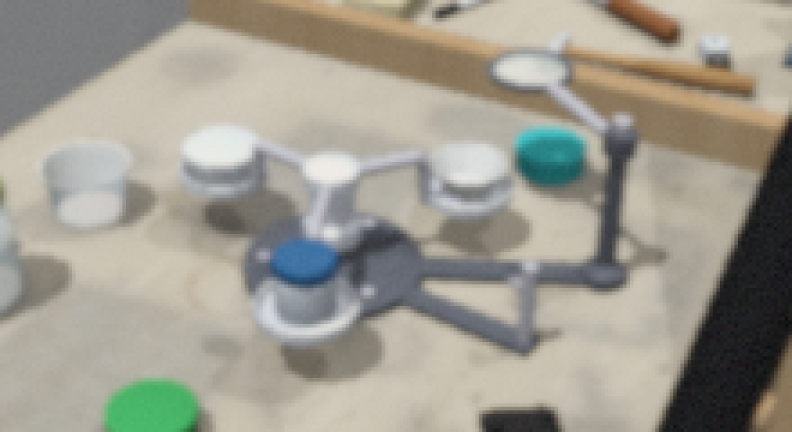

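```bash
cat > h.py <<'E'
import numpy as np
def ray(c,px,z):
    K,R,t=c["intrinsics"],c["R"],c["t"]
    d=R.T@np.linalg.inv(K)@np.array([px[0],px[1],1.]);o=-R.T@t
    return o+d*(z-o[2])/d[2]
def proj(c,X):
    p=c["intrinsics"]@(c["R"]@np.array(X)+c["t"]);return p[:2]/p[2]
E
python3 - <<'E'
from cell import env
from h import *
T=env.read_camera("top");S=env.read_camera("scene")
P={"hub":(307,228,.092),"index":(212,424,.068),"pivot":(347,493,.13),"lens":(488,398,.1155),"dish":(385,357,.067),"jar":(159,230,.085),"tin":(374,114,.067)}
Q={"hub":(330,168,.092),"index":(529,268,.068),"pivot":(621,125,.13),"lens":(532,69,.1155),"dish":(468,160,.067),"jar":(305,261,.085),"tin":(219,147,.067)}
r={};q={}
for k,v in P.items():
    r[k]=ray(T,(250+v[0]/3.3,130+v[1]/3.3),v[2]); w=Q[k]
    q[k]=ray(S,(230+w[0]/3.6,130+w[1]/3.6),w[2])
    print(k,r[k].round(4),q[k].round(4))
for r in(r,q):
  h=r["hub"]
  for k in r:
    d=(r[k]-h)[:2];print(k,np.hypot(*d).round(4),np.degrees(np.arctan2(d[1],d[0])).round(1))
  d=(r["lens"]-r["pivot"])[:2];print("arm",np.hypot(*d),np.degrees(np.arctan2(d[1],d[0])))
  d=(r["pivot"]-r["index"])[:2];print("piv-index",np.hypot(*d))
E
```

```text
hub [0.6096 0.0653 0.092 ] [0.6054 0.0766 0.092 ]
index [0.462  0.0784 0.068 ] [0.4531 0.083  0.068 ]
pivot [ 0.4434 -0.0206  0.13  ] [ 0.4363 -0.0122  0.13  ]
lens [ 0.537  -0.0865  0.1155] [ 0.5304 -0.0815  0.1155]
dish [ 0.5493 -0.0164  0.067 ] [ 0.5472 -0.0172  0.067 ]
jar [0.5726 0.1614 0.085 ] [0.5668 0.1686 0.085 ]
tin [0.7159 0.0509 0.067 ] [0.7131 0.0582 0.067 ]
hub 0.0 0.0
index 0.1482 174.9
pivot 0.1871 -152.7
lens 0.1682 -115.6
dish 0.1016 -126.4
jar 0.103 111.1
tin 0.1073 -7.7
arm 0.11446147069270167 -35.14837937446909
piv-index 0.10069088605929317
hub 0.0 0.0
index 0.1524 177.6
pivot 0.191 -152.3
lens 0.175 -115.4
dish 0.1104 -121.8
jar 0.0998 112.7
tin 0.1093 -9.7
arm 0.1168283641408893 -36.33642186810415
piv-index 0.09669820011491967
```

```bash
cat > fit.py <<'E'
from h import *
from scipy.optimize import least_squares
def pts(p):
    x,y,a,c,l=p
    R=lambda t:np.array([[np.cos(t),-np.sin(t)],[np.sin(t),np.cos(t)]])
    F=lambda v:np.array([x,y])+R(a)@np.array(v)
    st=np.array([-.105,0]);pv=np.array([-.165,-.1]);d=(st-pv)/np.linalg.norm(st-pv)
    W=lambda v,z:np.r_[F(v),z]
    o={"hub":W((0,0),.092),"index":W((-.157,0),.068),"pivot":W(pv,.13),"lens":W(pv+.117*R(-l)@d,.1155)}
    # c: dish angle in foot frame from -x direction (ccw)
    return o,F,R
def res(p,obs):
    o,F,R=pts(p);e=[]
    for cam,k,u,v in obs:
        if k in o:X=o[k]
        else:
            off={"dish":0,"tin":2*np.pi/3,"jar":-2*np.pi/3}[k]
            z={"dish":.067,"tin":.067,"jar":.085}[k]
            X=np.r_[F(R(p[3]+off)@np.array([-.105,0])),z]
        e.append(proj(cam,X)-(u,v))
    return np.array(e).ravel()
def fit(obs,p0):
    s=least_squares(res,p0,args=(obs,),loss="soft_l1",f_scale=1.)
    return s
E
python3 - <<'E'
from cell import env
from fit import *
T=env.read_camera("top");S=env.read_camera("scene")
P={"hub":(307,228,.092),"index":(212,424,.068),"pivot":(347,493,.13),"lens":(488,398,.1155),"dish":(385,357,.067),"jar":(159,230,.085),"tin":(374,114,.067)}
Q={"hub":(330,168,.092),"index":(529,268,.068),"pivot":(621,125,.13),"lens":(532,69,.1155),"dish":(468,160,.067),"jar":(305,261,.085),"tin":(219,147,.067)}
oT=[(T,k,250+v[0]/3.3,130+v[1]/3.3) for k,v in P.items()]
oS=[(S,k,230+v[0]/3.6,130+v[1]/3.6) for k,v in Q.items()]
for o in(oT,oS,oT+oS):
    s=fit(o,[.61,.07,-.05,.8,1.6]);p=s.x
    print(p[:2].round(4),np.degrees(p[2:]).round(2),p[4].round(3));print(res(p,o).reshape(-1,2).round(1).tolist())
E
```

```text
[0.6134 0.0656] [-4.53 56.82 88.77] 1.549
[[0.5, -1.5], [-0.7, 2.2], [-0.2, 1.2], [0.3, -0.2], [0.4, 0.2], [-0.4, -0.6], [-0.0, -0.6]]
[0.6087 0.0714] [-4.87 58.13 89.78] 1.567
[[-0.0, -1.3], [0.0, 0.5], [0.5, -0.3], [-0.0, -0.2], [-0.3, 0.9], [0.0, -0.2], [-0.2, 0.2]]
[0.6121 0.0662] [-4.56 57.22 89.11] 1.555
[[0.0, -1.1], [-1.2, 2.6], [-0.7, 1.7], [0.0, 0.5], [0.2, 0.5], [-0.8, 0.1], [-0.7, -0.4], [-0.1, -2.6], [-0.2, -1.3], [-0.0, -1.8], [-1.1, -1.3], [-0.4, -0.1], [-0.5, -1.9], [0.2, -1.2]]
```

Run:
```python
from cell import env
from h import *
for n in("top","scene"):
    c=env.read_camera(n)
    for X in([0,0,0],[0,0,.3],[.292,-.58,.246],[.292,-.58,.35],[.57,.1,.246],[.4,.1,0],[.4,.1,.3]):print(n,X,proj(c,X).round(0),(c["R"]@np.array(X)+c["t"])[2].round(2))
    print(-c["R"].T@c["t"])
    for px in((260,262),(100,280)) if n=="top" else((375,250),(430,380)):
        for z in(0,.1,.2,.4):print(px,ray(c,px,z).round(3))
```

```text
top [0, 0, 0] [269. 480.] 0.95
top [0, 0, 0.3] [250. 545.] 0.66
top [0.292, -0.58, 0.246] [653. 485.] 0.74
top [0.292, -0.58, 0.35] [706. 510.] 0.64
top [0.57, 0.1, 0.246] [324. 189.] 0.88
top [0.4, 0.1, 0] [296. 284.] 1.07
top [0.4, 0.1, 0.3] [290. 267.] 0.78
[0.31539472 0.02446809 1.08415609]
(260, 262) [0.416 0.2   0.   ]
(260, 262) [0.407 0.184 0.1  ]
(260, 262) [0.398 0.168 0.2  ]
(260, 262) [0.379 0.135 0.4  ]
(100, 280) [0.239 0.537 0.   ]
(100, 280) [0.246 0.49  0.1  ]
(100, 280) [0.253 0.442 0.2  ]
(100, 280) [0.267 0.348 0.4  ]
scene [0, 0, 0] [598. 278.] 0.75
scene [0, 0, 0.3] [678. 143.] 0.57
scene [0.292, -0.58, 0.246] [521.  63.] 1.13
scene [0.292, -0.58, 0.35] [532.  26.] 1.07
scene [0.57, 0.1, 0.246] [329. 124.] 0.78
scene [0.4, 0.1, 0] [393. 239.] 0.85
scene [0.4, 0.1, 0.3] [408. 115.] 0.68
[0.19206514 0.72992541 0.56545581]
(375, 250) [0.419 0.155 0.   ]
(375, 250) [0.379 0.256 0.1  ]
(375, 250) [0.339 0.358 0.2  ]
(375, 250) [0.259 0.562 0.4  ]
(430, 380) [0.219 0.381 0.   ]
(430, 380) [0.215 0.443 0.1  ]
(430, 380) [0.21  0.504 0.2  ]
(430, 380) [0.2   0.628 0.4  ]
```

```bash
python3 -m creep '[{"tx":0.034,"ty":-0.030},{"tx":0.034,"ty":-0.030},{"tx":0.034,"ty":-0.030},{"tx":0.034,"ty":-0.030},{"tx":0.034,"ty":-0.030},{"tx":0.034,"ty":-0.030},{"tx":0.034,"ty":-0.030},{"tx":0.034,"ty":-0.030},{"tx":0.034,"ty":-0.030},{"tx":0.034,"ty":-0.030},{"tx":0.034,"ty":-0.030},{"tx":0.034,"ty":-0.030},{"tx":0.034,"ty":-0.030},{"tx":0.034,"ty":-0.030},{"tx":0.034,"ty":-0.030},{"tx":0.034,"ty":-0.030},{"rz":4.2},{}]' 0 20
python3 - <<'E'
from cell import env
import cv2
from h import *
o=env.get_obs();print(o["time_s"],o["tool_pos"],o["tool_rot"],o["qpos"],o["grip_width"])
for n in("scene","top","wrist"):
    c=env.read_camera(n);cv2.imwrite(f"pics/{n}1.png",c["pixels"][:,:,::-1])
E
```

```text
0.45 [ 0.29249043 -0.58044891  0.24750082] [-1.79995859e+02  2.48336046e-03  2.67486725e+01] [64.06265426 18.39563351 -4.01715908 83.11253937  1.29486402 78.54110655
 -3.25855785] 0.08677638924697627$[0]: bad value
```

```bash
python3 -m creep '[{"tx":0.034,"ty":-0.030,"tz":0,"rx":0,"ry":0,"rz":0},{"tx":0.034,"ty":-0.030,"tz":0,"rx":0,"ry":0,"rz":0}]' 0 20; python3 -m creep --help | head -20
```

```text
time_s: 0.85
tool_pos: [0.3264, -0.4955, 0.2474]
tool_rot: [180.0, -0.0, 26.7]
force: [0.8, -0.1, 0.1]
grip_width: 0.0744invalid input: not JSON, or not a number
```

```bash
python3 -m creep '[{"tx":0.034,"ty":-0.030,"tz":0,"rx":0,"ry":0,"rz":0},{"tx":0.034,"ty":-0.030,"tz":0,"rx":0,"ry":0,"rz":0},{"tx":0.034,"ty":-0.030,"tz":0,"rx":0,"ry":0,"rz":0},{"tx":0.034,"ty":-0.030,"tz":0,"rx":0,"ry":0,"rz":0},{"tx":0.034,"ty":-0.030,"tz":0,"rx":0,"ry":0,"rz":0},{"tx":0.034,"ty":-0.030,"tz":0,"rx":0,"ry":0,"rz":0},{"tx":0.034,"ty":-0.030,"tz":0,"rx":0,"ry":0,"rz":0},{"tx":0.034,"ty":-0.030,"tz":0,"rx":0,"ry":0,"rz":0},{"tx":0.034,"ty":-0.030,"tz":0,"rx":0,"ry":0,"rz":0},{"tx":0.034,"ty":-0.030,"tz":0,"rx":0,"ry":0,"rz":0},{"tx":0.034,"ty":-0.030,"tz":0,"rx":0,"ry":0,"rz":0},{"tx":0.034,"ty":-0.030,"tz":0,"rx":0,"ry":0,"rz":0},{"tx":0.034,"ty":-0.030,"tz":0,"rx":0,"ry":0,"rz":0},{"tx":0.034,"ty":-0.030,"tz":0,"rx":0,"ry":0,"rz":0},{"tx":0,"ty":0,"tz":0,"rx":0,"ry":0,"rz":4.2},{"tx":0,"ty":0,"tz":0,"rx":0,"ry":0,"rz":0}]'
python3 - <<'E'
from cell import env
import cv2
from h import *
o=env.get_obs();print(o["time_s"],o["tool_pos"],o["tool_rot"],o["qpos"],o["grip_width"])
for n in("scene","top","wrist"):
    c=env.read_camera(n);cv2.imwrite(f"pics/{n}1.png",c["pixels"][:,:,::-1])
    if n=="wrist":
        for k,X in {"axis":[.612,.067,.092],"dish":[.548,-.0165,.067],"jar":[.57,.165,.085],"tip":[*(o["tool_pos"][:2]),o["tool_pos"][2]-.025]}.items():print(k,proj(c,X))
E
```

```text
time_s: 2.85
tool_pos: [0.5623, 0.0933, 0.2475]
tool_rot: [180.0, 0.0, 22.6]
force: [0.2, 0.7, -0.3]
grip_width: 0.0005
2.85 [0.56230423 0.09333151 0.24745293] [1.79992538e+02 1.03710309e-02 2.26361474e+01] [ 20.99145592  11.71699636 -37.67257349  93.74272825   7.32536833
  77.04722574 -85.11463016] 0.0005081059559160415
axis [366.28773972 154.2164088 ]
dish [408.21102391 235.02975077]
jar [253.96799277 154.6578681 ]
tip [319.23852639 247.48846938]
```

View pics/wrist1.png

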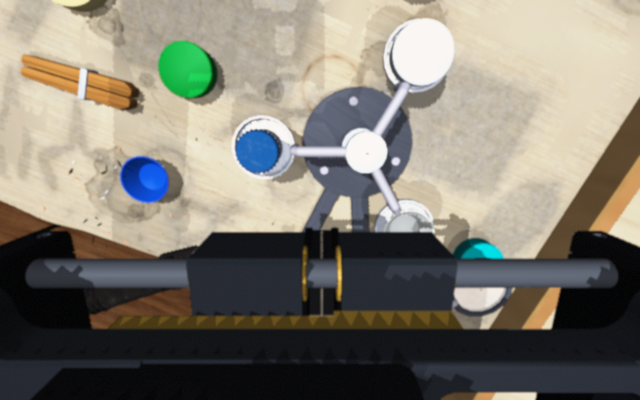

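View pics/scene1.png

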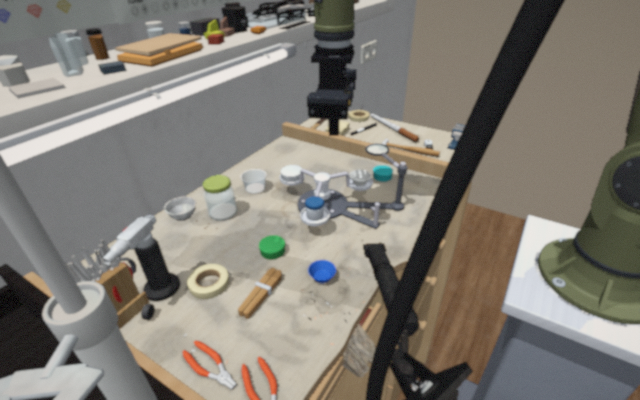

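View pics/top1.png

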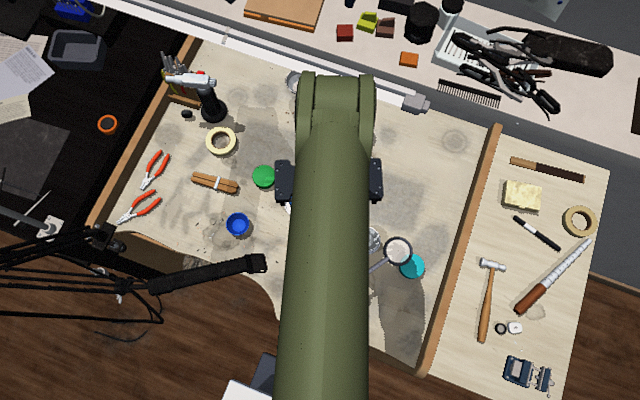

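Run:
```python
from cell import env
import cv2
from h import *
c=env.read_camera("wrist")
for px,z in (((366,152),.092),((298,151.5),.08),((338,152.5),.08),((420,52),.067),((258,149),.085),((380,180),.08),((396,206),.08),((384,122),.08),((405,88),.08),((405,228),.067)):
    print(px,ray(c,px,z).round(4))
i=c["pixels"][0:260,200:500,::-1];cv2.imwrite("pics/wc1.png",cv2.resize(i,None,fx=2.3,fy=2.3,interpolation=3))
```

```text
(366, 152) [0.6138 0.0679 0.092 ]
(298, 151.5) [0.5883 0.1271 0.08  ]
(338, 152.5) [0.6023 0.0908 0.08  ]
(420, 52) [0.7165 0.0556 0.067 ]
(258, 149) [0.5766 0.1631 0.085 ]
(380, 180) [0.5932 0.0413 0.08  ]
(396, 206) [0.5749 0.0147 0.08  ]
(384, 122) [0.6454 0.0618 0.08  ]
(405, 88) [0.6804 0.0571 0.08  ]
(405, 228) [ 0.5539 -0.0098  0.067 ]
```

View pics/wc1.png

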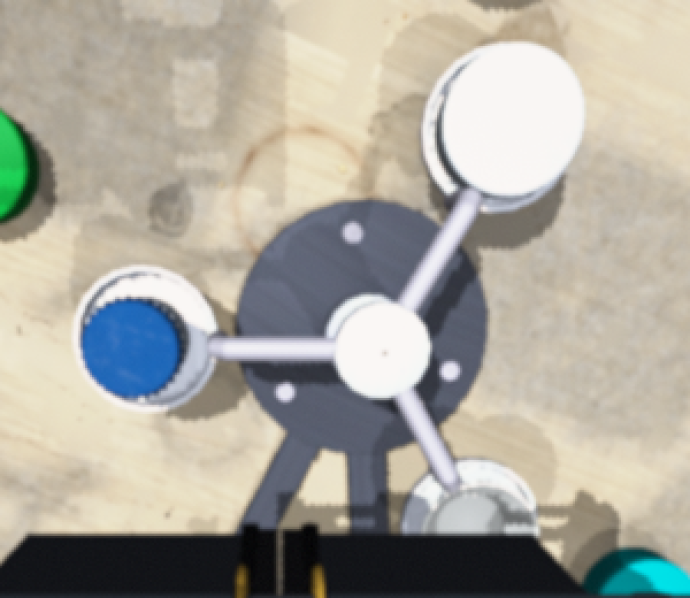

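```bash
python3 -m creep '[{"tx":0.006,"ty":-0.004,"tz":0.03,"rx":0,"ry":0,"rz":0},{"tx":0,"ty":0,"tz":0.03,"rx":0,"ry":0,"rz":0},{"tx":0,"ty":0,"tz":0.03,"rx":0,"ry":0,"rz":0},{"tx":0,"ty":0,"tz":0.03,"rx":0,"ry":0,"rz":0},{"tx":0,"ty":0,"tz":0.016,"rx":0,"ry":0,"rz":0},{"tx":0,"ty":0,"tz":0.016,"rx":0,"ry":0,"rz":0},{"tx":0,"ty":0,"tz":0,"rx":0,"ry":0,"rz":0}]'
python3 - <<'E'
from cell import env
import cv2
from h import *
c=env.read_camera("wrist");cv2.imwrite("pics/w2.png",c["pixels"][:,:,::-1])
c=env.read_camera("scene");cv2.imwrite("pics/s2.png",cv2.resize(c["pixels"][80:250,230:450,::-1],None,fx=3,fy=3))
E
```

```text
time_s: 3.92
tool_pos: [0.5658, 0.0987, 0.0947]
tool_rot: [-180.0, 0.1, 22.5]
force: [-0.4, -0.1, 0.4]
grip_width: 0.0003
```

View pics/w2.png

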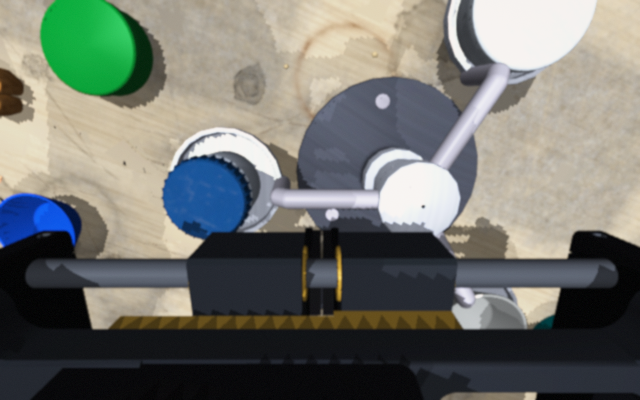

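View pics/s2.png

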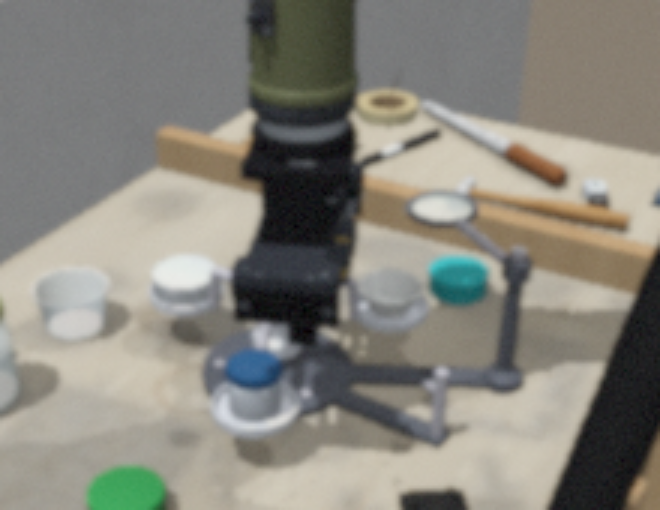

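```bash
python3 -m creep '[{"tx":0.008,"ty":0,"tz":0,"rx":0,"ry":0,"rz":0},{"tx":0.008,"ty":0,"tz":0,"rx":0,"ry":0,"rz":0},{"tx":0.0042,"ty":-0.0012,"tz":0,"rx":0,"ry":0,"rz":5},{"tx":0.0042,"ty":-0.0012,"tz":0,"rx":0,"ry":0,"rz":5},{"tx":0.0042,"ty":-0.0012,"tz":0,"rx":0,"ry":0,"rz":5},{"tx":0.0042,"ty":-0.0012,"tz":0,"rx":0,"ry":0,"rz":5},{"tx":0.0042,"ty":-0.0012,"tz":0,"rx":0,"ry":0,"rz":5},{"tx":0.0042,"ty":-0.0012,"tz":0,"rx":0,"ry":0,"rz":5},{"tx":0.0042,"ty":-0.0012,"tz":0,"rx":0,"ry":0,"rz":5},{"tx":0.0042,"ty":-0.0012,"tz":0,"rx":0,"ry":0,"rz":5},{"tx":0,"ty":0,"tz":0,"rx":0,"ry":0,"rz":0}]'
python3 - <<'E'
from cell import env
import cv2
from h import *
c=env.read_camera("wrist");cv2.imwrite("pics/w3.png",c["pixels"][:,:,::-1])
o=env.get_obs();d=np.array([.6138,.0672])-o["tool_pos"][:2];a=np.radians(o["tool_rot"][2]);print(d@[np.cos(a),np.sin(a)],d@[np.sin(a),-np.cos(a)],o["qpos"])
c=env.read_camera("scene");cv2.imwrite("pics/s3.png",cv2.resize(c["pixels"][80:250,230:450,::-1],None,fx=3,fy=3))
E
```

```text
time_s: 5.4
tool_pos: [0.6138, 0.1177, 0.0956]
tool_rot: [-180.0, -0.0, -17.4]
force: [-0.3, 0.8, 0.5]
grip_width: 0.0003
0.015215176286332233 0.048291351798487765 [   9.37215069   24.43987083  -28.2115707    95.8785048    12.69930466
   62.8218634  -129.86739243]
```

View pics/w3.png

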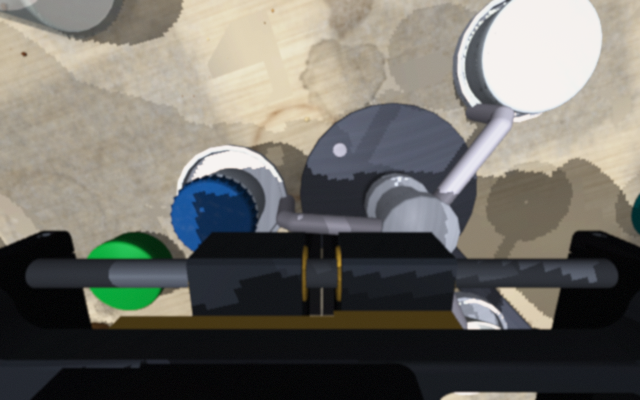

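View pics/s3.png

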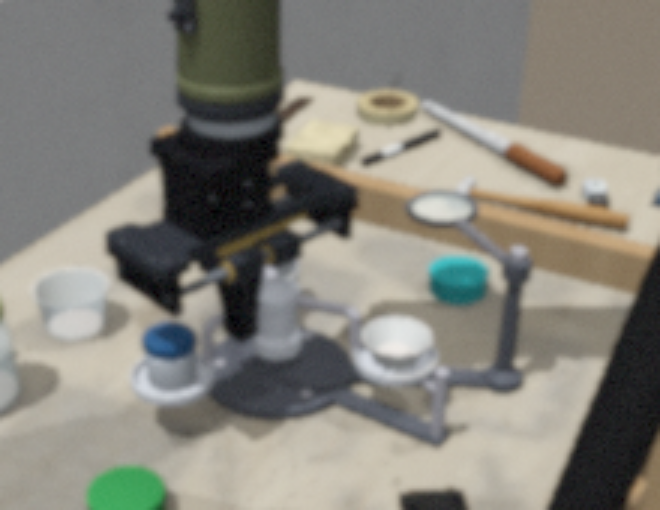

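Run:
```python
from cell import env
from h import *
c=env.read_camera("wrist");A=np.array([.6138,.0672])
def ang(v):return np.degrees(np.arctan2(v[1],v[0])).round(1)
print("hub?",proj(c,[*A,.092]))
a=ray(c,(446,190),.08);b=ray(c,(500,122),.08);print("tin spoke",ang(b-a),ang(b[:2]-A))
t=ray(c,(541,52),.067)[:2]-A;print("tin",ang(t),np.hypot(*t))
a=ray(c,(290,217),.08);b=ray(c,(368,222),.08);print("jar spoke",ang(a-b),ang(a[:2]-A))
t=ray(c,(213,215),.085)[:2]-A;print("jar",ang(t),np.hypot(*t))
c=env.read_camera("scene")
A=np.array([.6087,.0714])
d=ray(c,(230+397/3,80+340/3),.067)[:2]-A;print("dish",ang(d),np.hypot(*d))
i=ray(c,(230+439/3,80+373/3),.068)[:2]-A;print("index",ang(i),np.hypot(*i))
```

```text
hub? [422.86714075 236.94567603]
tin spoke -51.1 -51.1
tin -51.3 0.1042174282992638
jar spoke 68.8 67.3
jar 67.7 0.10339911077817127
dish -172.7 0.1067023039292823
index 175.6 0.15469505213406798
```

```bash
python3 -m creep '[{"tx":0.0034,"ty":-0.0010,"tz":0,"rx":0,"ry":0,"rz":4},{"tx":0.0034,"ty":-0.0010,"tz":0,"rx":0,"ry":0,"rz":4},{"tx":0.0025,"ty":-0.0007,"tz":0,"rx":0,"ry":0,"rz":3},{"tx":0,"ty":0,"tz":0,"rx":0,"ry":0,"rz":0},{"tx":0,"ty":0,"tz":0,"rx":0,"ry":0,"rz":0}]'
python3 - <<'E'
from cell import env
import cv2
from h import *
c=env.read_camera("wrist");cv2.imwrite("pics/w4.png",c["pixels"][:,:,::-1])
c=env.read_camera("top");cv2.imwrite("pics/t4.png",cv2.resize(c["pixels"][130:310,250:450,::-1],None,fx=3,fy=3))
o=env.get_obs();d=np.array([.6138,.0672])-o["tool_pos"][:2];a=np.radians(o["tool_rot"][2]);print(d@[np.cos(a),np.sin(a)],d@[np.sin(a),-np.cos(a)],o["qpos"])
c=env.read_camera("scene");cv2.imwrite("pics/s4.png",cv2.resize(c["pixels"][120:240,270:430,::-1],None,fx=5,fy=5,interpolation=3))
E
```

```text
time_s: 6.22
tool_pos: [0.6225, 0.1167, 0.0955]
tool_rot: [180.0, 0.0, -28.4]
force: [-1.1, 0.3, 1.3]
grip_width: 0.0008
0.015860468128469918 0.04765581525254524 [   7.72611404   25.06618366  -26.06456529   94.61426066   12.0419974
   63.11993827 -140.08833064]
```

View pics/w4.png

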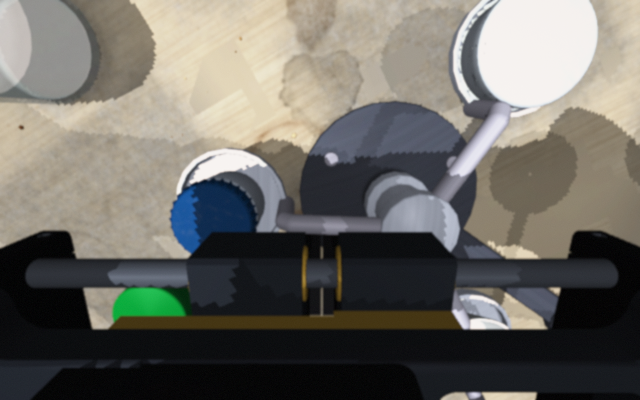

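View pics/s4.png

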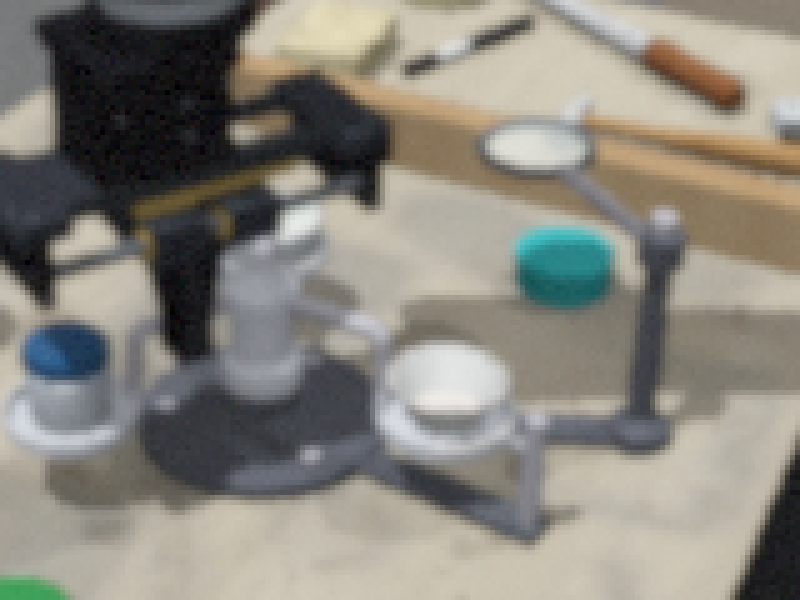

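View pics/t4.png

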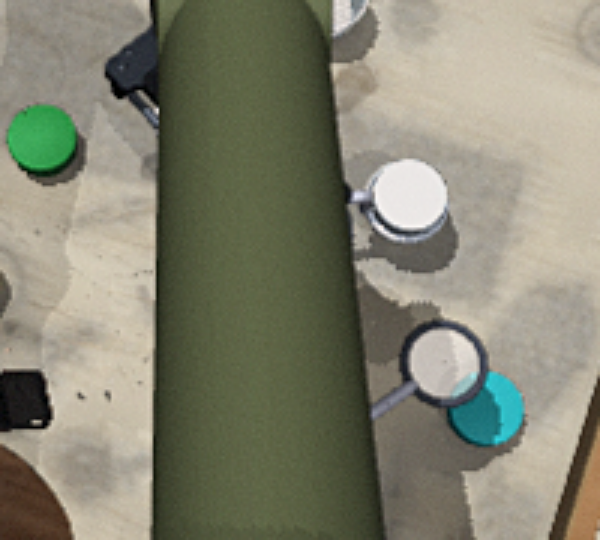

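Run:
```python
from cell import env
from h import *
c=env.read_camera("wrist");A=np.array([.6138,.0672])
def ang(v):return np.degrees(np.arctan2(v[1],v[0])).round(1)
a=ray(c,(446,190),.08);b=ray(c,(498,118),.08);print("tin spoke",ang(b-a),ang(b[:2]-A))
t=ray(c,(538,50),.067)[:2]-A;print("tin",ang(t),np.hypot(*t))
a=ray(c,(290,219),.08);b=ray(c,(368,224),.08);print("jar spoke",ang(a-b),ang(a[:2]-A))
c=env.read_camera("scene")
A=np.array([.6087,.0714])
d=ray(c,(270+449/5,120+377/5),.067)[:2]-A;print("dish",ang(d),np.hypot(*d))
i=ray(c,(270+538/5,120+418/5),.068)[:2]-A;print("index",ang(i),np.hypot(*i))
```

```text
tin spoke -59.3 -60.9
tin -61.7 0.1036029851612665
jar spoke 57.7 57.7
dish -178.6 0.10463219039102278
index 177.1 0.15571209552167853
```

```bash
python3 -m creep '[{"tx":0.0017,"ty":-0.0005,"tz":0,"rx":0,"ry":0,"rz":2},{"tx":0,"ty":0,"tz":0,"rx":0,"ry":0,"rz":0},{"tx":-0.008,"ty":0,"tz":0,"rx":0,"ry":0,"rz":0},{"tx":-0.008,"ty":0,"tz":0,"rx":0,"ry":0,"rz":0},{"tx":0,"ty":0,"tz":-0.03,"rx":0,"ry":0,"rz":0},{"tx":0,"ty":0,"tz":-0.04,"rx":0,"ry":0,"rz":0},{"tx":0,"ty":0,"tz":-0.04,"rx":0,"ry":0,"rz":0},{"tx":0,"ty":0,"tz":-0.03,"rx":0,"ry":0,"rz":0},{"tx":0.006,"ty":0.055,"tz":0,"rx":0,"ry":0,"rz":0},{"tx":0.006,"ty":0.055,"tz":0,"rx":0,"ry":0,"rz":0},{"tx":0.006,"ty":0.055,"tz":0,"rx":0,"ry":0,"rz":0},{"tx":0.006,"ty":0.055,"tz":0,"rx":0,"ry":0,"rz":0},{"tx":0.006,"ty":0.055,"tz":0,"rx":0,"ry":0,"rz":0},{"tx":0.006,"ty":0.055,"tz":0,"rx":0,"ry":0,"rz":0},{"tx":0,"ty":0,"tz":0,"rx":0,"ry":0,"rz":0}]'
python3 - <<'E'
from cell import env
import cv2
from h import *
o=env.get_obs();print(o["qpos"])
for n in ("top","scene"):
    c=env.read_camera(n);cv2.imwrite(f"pics/{n}5.png",c["pixels"][:,:,::-1])
    i=c["pixels"][130:310,250:450,::-1] if n=="top" else c["pixels"][120:240,270:430,::-1]
    f=3.3 if n=="top" else 5
    cv2.imwrite(f"pics/{n}c5.png",cv2.resize(i,None,fx=f,fy=f,interpolation=3))
E
```

```text
time_s: 8.35
tool_pos: [0.4719, -0.1832, 0.2356]
tool_rot: [179.9, -0.0, -31.0]
force: [0.6, 0.8, 0.1]
grip_width: 0.0004
[  32.56080272    1.89358441  -14.70101903  103.73389957    0.63759744
   74.4180418  -103.25762594]
```

View pics/topc5.png

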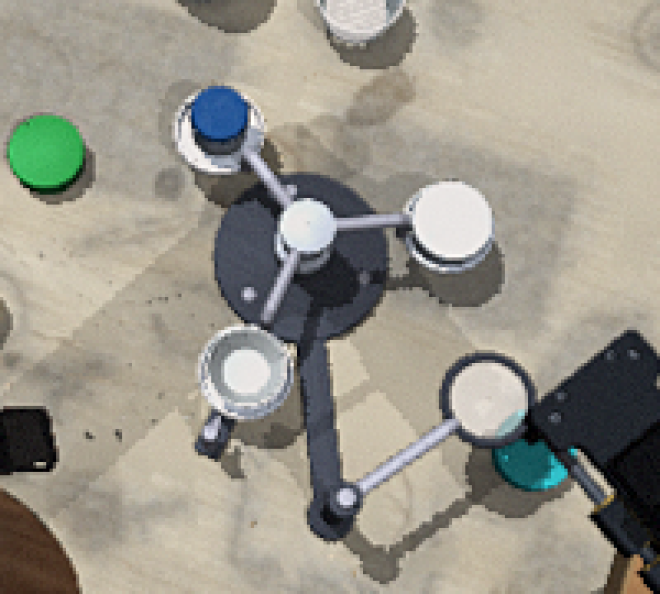

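View pics/scenec5.png

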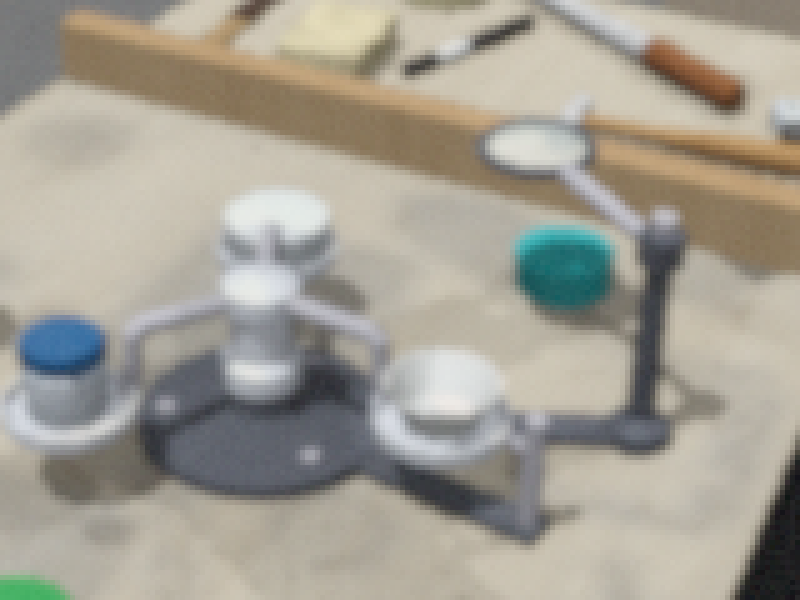

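Run:
```python
from cell import env
from fit import *
T=env.read_camera("top");S=env.read_camera("scene")
P={"hub":(307,228),"index":(212,426),"pivot":(347,494),"lens":(488,398),"dish":(246,371),"jar":(220,113),"tin":(451,222)}
Q={"hub":(261,284),"index":(536,421),"pivot":(664,218),"lens":(537,146),"dish":(443,384),"jar":(62,346),"tin":(276,222)}
oT=[(T,k,250+v[0]/3.3,130+v[1]/3.3) for k,v in P.items()]
oS=[(S,k,270+v[0]/5,120+v[1]/5) for k,v in Q.items()]
for o in(oT,oS,oT+oS):
    s=fit(o,[.61,.07,-.05,0,1.6]);p=s.x
    print(p[:2].round(4),np.degrees(p[2:]).round(2));print(res(p,o).reshape(-1,2).round(1).tolist())
    print({o[i][1]:[res([*p[:3],p[3]+.02,p[4]],[o[i]]).round(1).tolist()] for i in(4,5,6)})
```

```text
[0.6121 0.0655] [-4.34  1.34 88.4 ]
[[0.3, -1.0], [-0.6, 2.2], [-0.0, 1.4], [0.1, -0.1], [-0.1, -1.1], [-0.1, -0.0], [0.3, -0.4]]
{'dish': [[0.8, -0.7]], 'jar': [[-0.8, 0.5]], 'tin': [[0.2, -1.2]]}
[0.6072 0.0729] [-3.68  1.31 90.03]
[[-0.4, -1.0], [0.8, 0.6], [0.4, 0.4], [-0.1, -0.4], [0.2, 0.6], [-0.5, -0.2], [-0.5, -0.9]]
{'dish': [[0.7, 0.1]], 'jar': [[-0.2, 0.2]], 'tin': [[-1.2, -0.9]]}
[0.611  0.0662] [-4.32  1.44 88.75]
[[-0.1, -0.7], [-1.1, 2.6], [-0.5, 1.8], [-0.1, 0.5], [-0.4, -0.7], [-0.6, 0.3], [-0.1, -0.2], [-0.3, -2.6], [0.1, -1.0], [0.0, -0.8], [-0.7, -1.3], [-0.1, -1.1], [-0.2, -2.2], [-0.0, -2.3]]
{'dish': [[0.4, -0.4]], 'jar': [[-1.3, 0.8]], 'tin': [[-0.3, -1.0]]}
```

```bash
python3 -m creep '[{"tx":0,"ty":0,"tz":0,"rx":0,"ry":0,"rz":-10.1},{"tx":0,"ty":0,"tz":0,"rx":0,"ry":0,"rz":-10.1},{"tx":0,"ty":0,"tz":0,"rx":0,"ry":0,"rz":-10.1},{"tx":0,"ty":0,"tz":0,"rx":0,"ry":0,"rz":-10.1},{"tx":0,"ty":0,"tz":0,"rx":0,"ry":0,"rz":-10.1},{"tx":0,"ty":0,"tz":0,"rx":0,"ry":0,"rz":-10.1},{"tx":0,"ty":0,"tz":0,"rx":0,"ry":0,"rz":-10.1},{"tx":0,"ty":0,"tz":0,"rx":0,"ry":0,"rz":-10.1},{"tx":0,"ty":0,"tz":0,"rx":0,"ry":0,"rz":-10.1},{"tx":0.045,"ty":-0.031,"tz":0,"rx":0,"ry":0,"rz":0},{"tx":0.045,"ty":-0.031,"tz":0,"rx":0,"ry":0,"rz":0},{"tx":0.045,"ty":-0.031,"tz":0,"rx":0,"ry":0,"rz":0},{"tx":0,"ty":0,"tz":0,"rx":0,"ry":0,"rz":0},{"tx":0,"ty":0,"tz":0,"rx":0,"ry":0,"rz":0}]'
python3 - <<'E'
from cell import env
import cv2
from h import *
o=env.get_obs();print(o["qpos"])
c=env.read_camera("wrist");cv2.imwrite("pics/w6.png",c["pixels"][:,:,::-1])
E
```

```text
time_s: 10.3
tool_pos: [0.4602, -0.0143, 0.2356]
tool_rot: [180.0, 0.0, 60.6]
force: [0.2, -0.3, -0.3]
grip_width: 0.0
[ 25.37971947  -3.74309517 -25.63521022 108.90765276  -1.63494137
  74.46078761 -29.17012471]
```

View pics/w6.png

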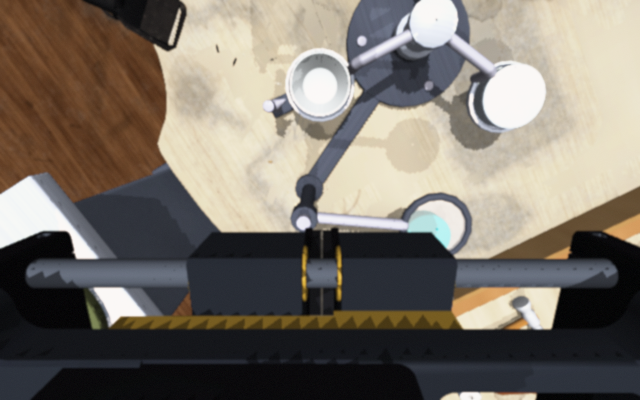

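Run:
```python
import cv2
i=cv2.imread("pics/w6.png")[0:130,240:480];cv2.imwrite("pics/w6c.png",cv2.resize(i,None,fx=3.3,fy=3.3,interpolation=3))
```

```text
(no output)
```

View pics/w6c.png

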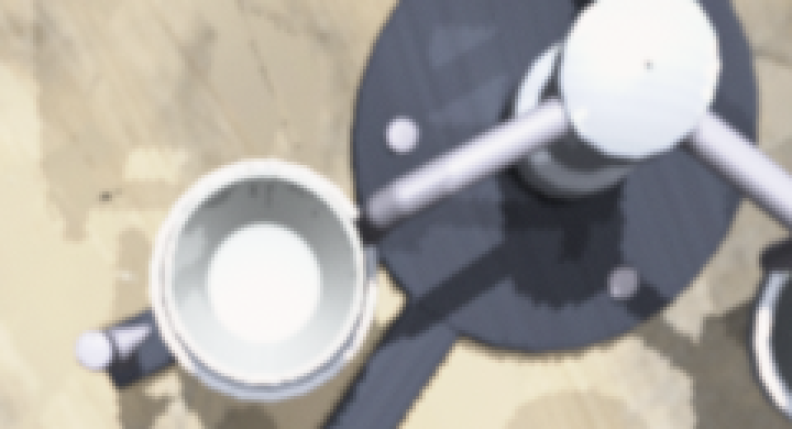

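Run:
```python
from cell import env
from fit import *
c=env.read_camera("wrist")
u=lambda x,y:(240+x/3.3,y/3.3)
h=ray(c,u(646,67),.092);i=ray(c,u(94,350),.068);d=ray(c,u(265,283),.0455);m=ray(c,u(264,268),.067)
s1=ray(c,u(380,208),.08);s2=ray(c,u(560,120),.08)
pv=ray(c,(304,216),.13);ln=ray(c,(437,223),.1155)
ang=lambda v:np.degrees(np.arctan2(v[1],v[0]))%360
print(h,i,d,m)
for n,x in(("i",i),("dfloor",d),("dmouth",m),("sp",s1)):print(n,np.hypot(*(x-h)[:2]),ang(x-h))
print("spoke",ang(s1-s2),"pivot",pv,ang(pv-h)-31.2,np.hypot(*(pv-h)[:2]),"lens",ang(ln-pv),np.hypot(*(ln-pv)[:2]))
```

```text
[0.61302061 0.06488045 0.092     ] [0.45728152 0.07756096 0.068     ] [0.50916546 0.0708037  0.0455    ] [0.51006922 0.07285782 0.067     ]
i 0.15625446891527148 175.34516095344384
dfloor 0.10402393378958254 176.73574466191593
dmouth 0.10325999904358367 175.56918873692268
sp 0.06976294453290496 176.09756067139028
spoke 175.08998122605456 pivot [ 0.44469899 -0.01598023  0.13      ] 174.45934478925065 0.18673675984673757 lens 324.8079133090309 0.11570317776767225
```

```bash
python3 -m creep '[{"tx":0,"ty":0,"tz":0,"rx":0,"ry":0,"rz":5.8},{"tx":-0.021,"ty":0.027,"tz":0,"rx":0,"ry":0,"rz":0},{"tx":-0.021,"ty":0.027,"tz":0,"rx":0,"ry":0,"rz":0},{"tx":0,"ty":0,"tz":0.03,"rx":0,"ry":0,"rz":0},{"tx":0,"ty":0,"tz":0.03,"rx":0,"ry":0,"rz":0},{"tx":0,"ty":0,"tz":0.03,"rx":0,"ry":0,"rz":0},{"tx":0,"ty":0,"tz":0.022,"rx":0,"ry":0,"rz":0},{"tx":0,"ty":0,"tz":0,"rx":0,"ry":0,"rz":0}]'
python3 - <<'E'
from cell import env
import cv2
from h import *
o=env.get_obs();print(o["qpos"]);d=np.array([.443,-.018])-o["tool_pos"][:2];a=np.radians(o["tool_rot"][2]);print(d@[np.cos(a),np.sin(a)],d@[np.sin(a),-np.cos(a)])
c=env.read_camera("wrist");cv2.imwrite("pics/w7.png",c["pixels"][:,:,::-1])
c=env.read_camera("scene");cv2.imwrite("pics/s7.png",cv2.resize(c["pixels"][80:240,270:470,::-1],None,fx=3.5,fy=3.5))
E
```

```text
time_s: 11.4
tool_pos: [0.4783, -0.0814, 0.1217]
tool_rot: [-179.8, 0.1, 54.5]
force: [-0.6, -1.1, 0.6]
grip_width: 0.0005
[ 28.13125179   5.70659341 -22.51545461 113.79931429   2.44907871
  61.19253731 -30.93420563]
0.031184594864786915 -0.06555857809786374
```

View pics/w7.png

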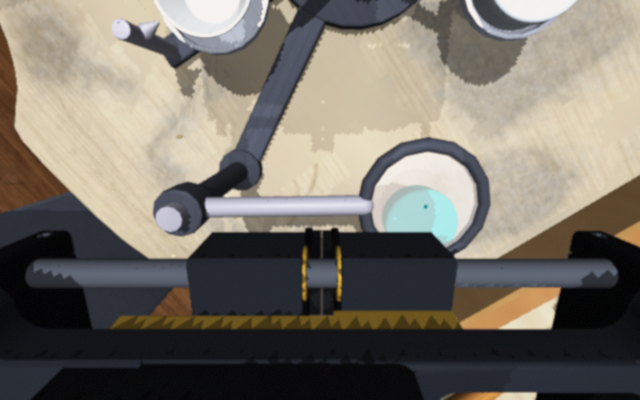

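View pics/s7.png

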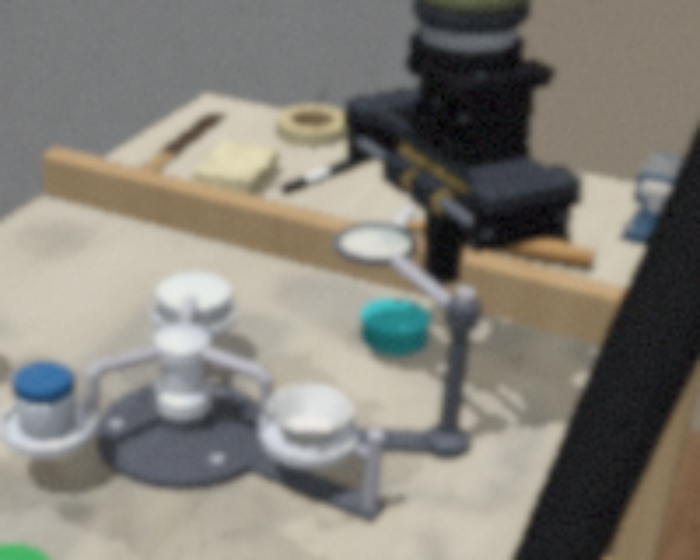

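```bash
python3 -m creep '[{"tx":0.008,"ty":0,"tz":0,"rx":0,"ry":0,"rz":0},{"tx":0.007,"ty":0,"tz":0,"rx":0,"ry":0,"rz":0},{"tx":0.0058,"ty":0.001,"tz":0,"rx":0,"ry":0,"rz":-5},{"tx":0.0058,"ty":0.001,"tz":0,"rx":0,"ry":0,"rz":-5},{"tx":0.0058,"ty":0.001,"tz":0,"rx":0,"ry":0,"rz":-5},{"tx":0.0058,"ty":0.001,"tz":0,"rx":0,"ry":0,"rz":-5},{"tx":0.0058,"ty":0.001,"tz":0,"rx":0,"ry":0,"rz":-5},{"tx":0.0058,"ty":0.001,"tz":0,"rx":0,"ry":0,"rz":-5},{"tx":0.0058,"ty":0.001,"tz":0,"rx":0,"ry":0,"rz":-5},{"tx":0.0058,"ty":0.001,"tz":0,"rx":0,"ry":0,"rz":-5},{"tx":0.0058,"ty":0.001,"tz":0,"rx":0,"ry":0,"rz":-5},{"tx":0.0058,"ty":0.001,"tz":0,"rx":0,"ry":0,"rz":-5},{"tx":0.0058,"ty":0.001,"tz":0,"rx":0,"ry":0,"rz":-5},{"tx":0.0058,"ty":0.001,"tz":0,"rx":0,"ry":0,"rz":-5},{"tx":0.0058,"ty":0.001,"tz":0,"rx":0,"ry":0,"rz":-5},{"tx":0.0058,"ty":0.001,"tz":0,"rx":0,"ry":0,"rz":-5},{"tx":0,"ty":0,"tz":0,"rx":0,"ry":0,"rz":0}]'
python3 - <<'E'
from cell import env
import cv2
from h import *
o=env.get_obs();print(o["qpos"]);d=np.array([.443,-.018])-o["tool_pos"][:2];a=np.radians(o["tool_rot"][2]);print(d@[np.cos(a),np.sin(a)],d@[np.sin(a),-np.cos(a)])
c=env.read_camera("wrist");cv2.imwrite("pics/w8.png",c["pixels"][:,:,::-1])
c=env.read_camera("scene");cv2.imwrite("pics/s8.png",cv2.resize(c["pixels"][80:240,270:470,::-1],None,fx=3.5,fy=3.5))
E
```

```text
time_s: 13.62
tool_pos: [0.5058, 0.0079, 0.124]
tool_rot: [180.0, 0.0, 124.7]
force: [-0.1, 0.1, -0.6]
grip_width: 0.0002
[ 26.34007118   8.80707166 -32.3237307  110.94402269   5.33720918
  61.65372346  26.44409975]
0.014358778865672486 -0.0663933119736824
```

View pics/w8.png

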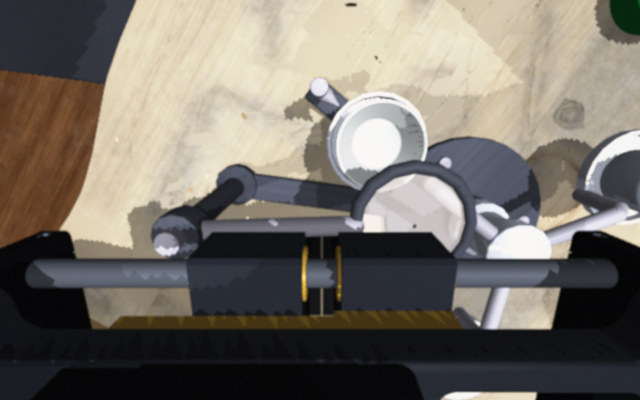

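View pics/s8.png

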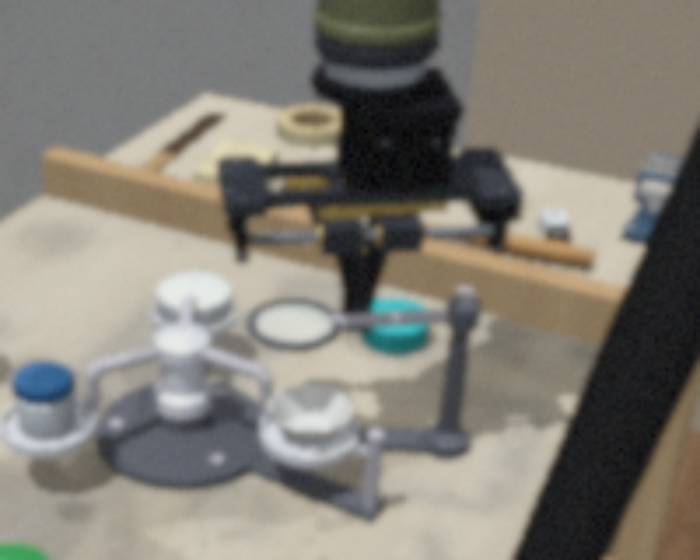

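```bash
python3 -m creep '[{"tx":0.0058,"ty":0.001,"tz":0,"rx":0,"ry":0,"rz":-5},{"tx":0.0058,"ty":0.001,"tz":0,"rx":0,"ry":0,"rz":-5},{"tx":0.0058,"ty":0.001,"tz":0,"rx":0,"ry":0,"rz":-5},{"tx":0.0035,"ty":0.0006,"tz":0,"rx":0,"ry":0,"rz":-3},{"tx":0,"ty":0,"tz":0,"rx":0,"ry":0,"rz":0}]'; python3 -m creep '[{"tx":0.0017,"ty":0.0003,"tz":0,"rx":0,"ry":0,"rz":-1.5},{"tx":0,"ty":0,"tz":0,"rx":0,"ry":0,"rz":0}]'; python3 -m creep '[{"tx":0.0017,"ty":0.0003,"tz":0,"rx":0,"ry":0,"rz":-1.5},{"tx":0,"ty":0,"tz":0,"rx":0,"ry":0,"rz":0}]'
```

```text
time_s: 14.35
tool_pos: [0.4946, 0.0253, 0.1237]
tool_rot: [180.0, 0.0, 142.6]
force: [0.9, 0.7, 1.4]
grip_width: 0.0006
time_s: 14.6
tool_pos: [0.4934, 0.0264, 0.1237]
tool_rot: [180.0, 0.0, 144.1]
force: [1.4, 0.4, -0.2]
grip_width: 0.0006
time_s: 14.85
tool_pos: [0.4928, 0.0272, 0.1238]
tool_rot: [180.0, 0.1, 145.6]
force: [4.6, -0.4, -0.7]
grip_width: 0.0004
```

```bash
python3 -m creep '[{"tx":0.0015,"ty":0,"tz":0,"rx":0,"ry":0,"rz":0},{"tx":0,"ty":0,"tz":0,"rx":0,"ry":0,"rz":0}]'; python3 -m creep '[{"tx":0.001,"ty":0,"tz":0,"rx":0,"ry":0,"rz":0},{"tx":0,"ty":0,"tz":0,"rx":0,"ry":0,"rz":0}]'
python3 - <<'E'
from cell import env
import cv2
c=env.read_camera("wrist");cv2.imwrite("pics/w9.png",c["pixels"][:,:,::-1])
E
```

```text
time_s: 15.1
tool_pos: [0.4926, 0.0273, 0.1239]
tool_rot: [179.9, 0.2, 145.6]
force: [6.4, -2.6, -3.6]
grip_width: 0.0005
time_s: 15.35
tool_pos: [0.4925, 0.0274, 0.124]
tool_rot: [179.9, 0.3, 145.6]
force: [8.2, -4.4, -4.9]
grip_width: 0.0007
```

View pics/w9.png

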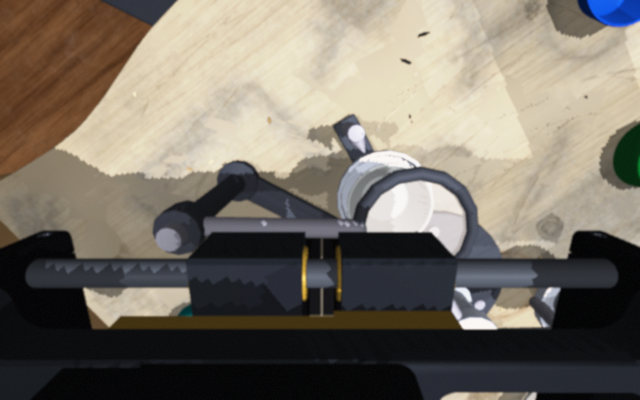

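```bash
python3 -m creep '[{"tx":-0.004,"ty":0,"tz":0,"rx":0,"ry":0,"rz":0},{"tx":-0.01,"ty":0,"tz":0,"rx":0,"ry":0,"rz":0},{"tx":-0.01,"ty":0,"tz":0,"rx":0,"ry":0,"rz":0},{"tx":0,"ty":0,"tz":-0.03,"rx":0,"ry":0,"rz":0},{"tx":0,"ty":0,"tz":-0.04,"rx":0,"ry":0,"rz":0},{"tx":0,"ty":0,"tz":-0.05,"rx":0,"ry":0,"rz":0},{"tx":-0.02,"ty":0.05,"tz":0,"rx":0,"ry":0,"rz":0},{"tx":-0.04,"ty":-0.03,"tz":0,"rx":0,"ry":0,"rz":0},{"tx":-0.04,"ty":-0.04,"tz":0,"rx":0,"ry":0,"rz":0},{"tx":-0.04,"ty":-0.04,"tz":0,"rx":0,"ry":0,"rz":0},{"tx":-0.04,"ty":-0.04,"tz":0,"rx":0,"ry":0,"rz":0},{"tx":-0.03,"ty":-0.03,"tz":0,"rx":0,"ry":0,"rz":0},{"tx":0,"ty":0,"tz":0,"rx":0,"ry":0,"rz":0}]'
python3 - <<'E'
from cell import env
import cv2
for n in ("top","scene","wrist"):
    c=env.read_camera(n);cv2.imwrite(f"pics/{n}10.png",c["pixels"][:,:,::-1])
    if n=="wrist":continue
    i=c["pixels"][130:310,250:450,::-1] if n=="top" else c["pixels"][120:240,270:430,::-1]
    f=3.3 if n=="top" else 5
    cv2.imwrite(f"pics/{n}c10.png",cv2.resize(i,None,fx=f,fy=f,interpolation=3))
E
```

```text
time_s: 17.02
tool_pos: [0.6089, -0.2163, 0.2421]
tool_rot: [-179.9, -0.1, 145.2]
force: [-0.7, -0.2, -0.2]
grip_width: 0.0006
```

View pics/topc10.png

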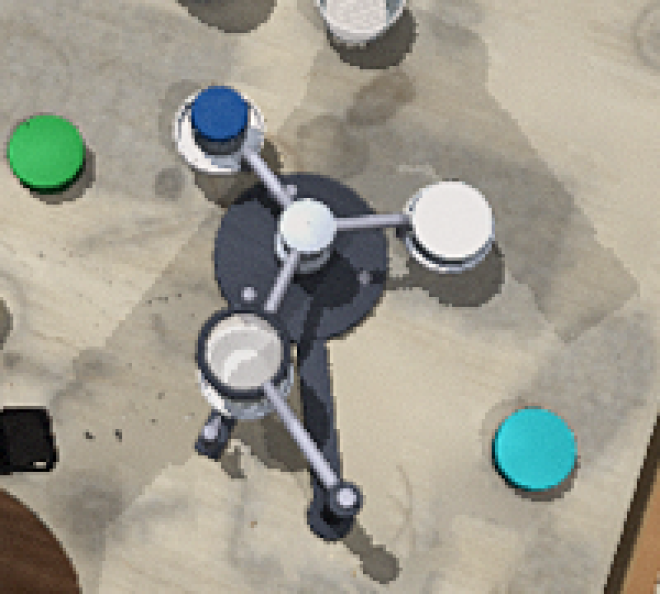

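View pics/scenec10.png

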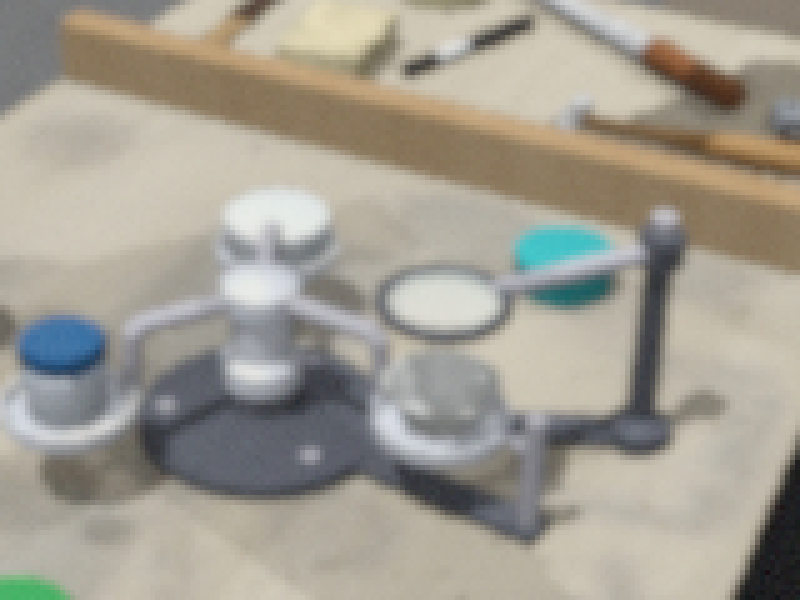

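View pics/wrist10.png

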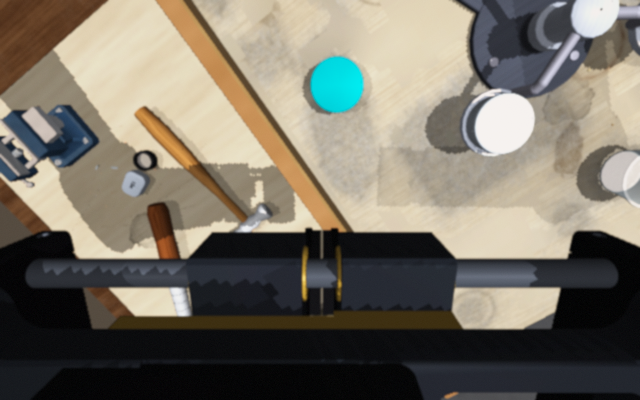

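Run:
```python
from cell import env
from fit import *
T=env.read_camera("top");S=env.read_camera("scene")
l=ray(T,(250+244/3.3,130+354/3.3),.112);d=ray(T,(250+246/3.3,130+371/3.3),.067);print(l,d,l-d)
l=ray(S,(270+444/5,120+301/5),.112);d=ray(S,(270+443/5,120+384/5),.067);print(l,d,l-d)
P={"hub":(307,228),"index":(212,426),"pivot":(347,494),"lens":(244,353),"dish":(246,371),"jar":(220,113),"tin":(451,222)}
Q={"hub":(261,284),"index":(536,421),"pivot":(664,218),"lens":(444,300),"dish":(443,384),"jar":(62,346),"tin":(276,222)}
oT=[(T,k,250+v[0]/3.3,130+v[1]/3.3) for k,v in P.items()]
oS=[(S,k,270+v[0]/5,120+v[1]/5) for k,v in Q.items()]
for o in(oT,oS):
    p=fit(o,[.61,.07,-.05,0,0]).x;print(p[:2].round(4),np.degrees(p[2:]).round(2))
```

```text
[0.5067264  0.07321948 0.112     ] [0.50493162 0.06990903 0.067     ] [0.00179478 0.00331045 0.045     ]
[0.50598416 0.07439802 0.112     ] [0.50388187 0.07542555 0.067     ] [ 0.00210229 -0.00102753  0.045     ]
[0.612  0.0655] [-4.2   1.2  -0.27]
[0.6073 0.0729] [-3.41  1.05  0.73]
```

Run:
```python
from cell import env
print(env.sign_off())
```

```text
the job is handed in; nothing more can be done
None
```

The dish now stands in front of the index post with the lens over it, and I have handed the job in at about 17 s of the 56 s allowed.

- **Carousel:** With closed fingers I pushed the spoke of the pan holding the jar, turning the carousel about 56° clockwise until the dish reached the post.
- **Lens arm:** I then pushed the lens arm round about 90° until it stopped. At the stop the force rose to about 10 N with no further movement.
- **After the push:** I backed the gripper off, and it was touching nothing when I handed in.

**Last checks:**
- **Dish against the post:** The fits of the overhead and scene pictures put the dish about 1.1° (2 mm) short of exact. The wrist camera put it between 0.2° and 1.4° short, and the spoke itself between 0.3° past and 0.8° short. I did not correct for this.
- **Lens arm:** It is within 1° of its stop by both cameras.
- **Lens over the dish:** The overhead view puts the lens about 4 mm from the dish centre and the scene view about 2 mm. They disagree on the sideways direction, about as far apart as the two calibrations.
- **Other things:** In the last pictures the three containers sit upright in their pans. I never moved the arm near the tape or the ring clamp, though I made no final measurement of those two.

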